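# Fetch the scoop from behind the pot and the jar

### The job

Potting is about to start and the steel scoop has to go in the trug, but it lies behind the tall grey pot and the glass jar. First stand the pot and the jar upright out of the way in the shallow metal tray, then lay the scoop flat in the bottom of the trug, bowl opening upward, and only after that stand the pot and the jar back on the middle of their own cork mats (pot on the square one, jar on the round one). Do not knock anything over, and leave the small tin and the clay cup where they are.

Things in the scene. Friction and masses are not known exactly. Their poses are not given: they have to be found in the camera images.
- pot_center (a point): Centre, half-way up, of the tall grey plastic flower pot: round, open, empty, 105 mm high, 64 mm across in its straight upper part (from 45 mm above the foot to the rim), tapering to 50 mm at the foot, which lies 52.5 mm below this point. z is its upward axis. Loose, 0.12 kg; at the start it stands on the square mat.
- jar_center (a point): Centre, half-way up, of the closed glass jar with a flat steel lid: round, 110 mm high, 60 mm across from the foot to 90 mm up, the lid 56 mm across; the foot lies 55 mm below this point. z is its upward axis. Loose, about 0.25 kg; at the start it stands on the round mat.
- scoop_grip (a point): Steel scoop, 163 mm long, 0.13 kg, loose, lying behind pot and jar (about 10 mm off), parallel to their row. Point on the axis of its round 16 mm handle, 22 mm above what it lies on. x: along the handle to the bowl, z up. Bowl, an open pan 40 wide, 30 high, lies 28 to 93 mm ahead; handle level to 38 mm behind, then bends down to rest, ending 70 mm behind.
- mat_pot: Square cork mat of the pot, 76 x 76 mm, 4 mm thick, fixed on a grey stone slab (170 x 290 mm, 6 mm thick, lying on the bench under both mats, scoop, tin and cup). Origin: centre of its underside, at the slab's top. x points from the row of mats to the scoop, y along the row; mat centres are 110 mm apart, either one on the left.
- mat_jar: Round cork mat of the jar, 76 mm across, 4 mm thick, fixed on the same stone slab. Origin: centre of its underside, at the slab's top; axes as for the square mat.
- tray: Shallow open aluminium tray, the side area: 260 (x) x 150 (y) mm outside, 18 mm high, walls and floor 4 mm; fixed on the bench at the left or the right. Origin: centre of its underside. x along its length, z up. It holds the pot and the jar side by side along its length.
- trug: Open rectangular trug of hard dark silicone: 240 (x) x 150 (y) mm outside, 50 mm high, walls and floor 6 mm, a low loop at each end reaching 140 mm from the centre, below the rim; fixed on the bench on the side opposite the tray. Origin: centre of its underside. x along its length, z up. The scoop fits in lengthwise.
- tin: Bystander: small closed steel tin, 36 mm across, 28 mm high, on the slab at the left end of the row of mats (its centre about 70 mm from the nearer mat's). Origin: centre of its underside. Loose.
- clay_cup: Bystander: small open terracotta cup, 36 mm across, 30 mm high, on the slab near its right far corner, beside the end of the scoop's handle. Origin: centre of its underside. Loose.
Not all that is in view belongs to the job. What is meant by the part that bears scoop_grip is not yellow, and is the larger of those in its own colour.

How it is judged:
By the outcome, as a careful person would: the job done as asked, in the order asked, and still so for the second after the job is handed in, with the robot touching nothing.
It also fails if it takes over 128 s, if anything falls off the work surface, if the arm or the gripper's body presses on something with over 40 N, if the wrist force passes 120 N, or if a joint passes its speed limit or range.

### The arm

A 6-joint arm with a two-finger parallel gripper is mounted at the origin on the work surface. World frame = base frame: x ahead of the robot, y to its left, z up, the work surface at z = 0. Lengths are in m, angles in rad, forces in N, time in s.
With the tool pointing down it reaches from about 0.375 to 0.9 m from the base axis. Payload 3.1 kg.
Tool frame: the origin (TCP) lies on the centre line of the jaws, within the pads' length; the fingertips stand 14 mm ahead of it and the grasp point (between the pads) lies 5 mm behind it; y points along the fingers, z is the direction in which the jaws open and shut, and the axes are right-handed (so a half turn about y gives the same grasp; the last joint's range is limited). The gripper opens to 87 mm and grips with 3 to 60 N. Pads are 19 mm wide; open, the fingers measure 117 mm over their backs; the gripper's body (75 mm by 190 mm) begins 51 mm behind the grasp point.
Start: joints at [-1.357, 0.527, 1.433, -0, 1.181, -0.178], TCP at [0.239, -0.577, 0.237] pointing down, gripper open.
Joint ranges: [-3.08, 3.08], [-0.75, 2.2], [0.22, 2.44], [-1.43, 4.57], [0, 2.65], [-2.85, 2.85]. Speed limits (rad/s): [2.79, 2.79, 3.14, 3.14, 3.14, 3.14].

### API

Orientations are given as a unit quaternion [x, y, z, w].
In Python, from rig import robot, vision gives the robot as it stands.
- The arm moves only by the shell command python3 -m crank 'ROWS' [FORCE]. ROWS is JSON, a list of rows, each a list of 7 numbers: the shift along the tool's x, y, z as a fraction of full scale, then the turn, a rotation vector about the tool's x, y, z as a fraction of full scale, then the gripper command: -1 is shut, 1 is fully open, values between are in proportion. In form: [[x, y, z, wx, wy, wz, grip], ...]. A call has 1 to 10 rows; each row is the pose to reach, as a shift and turn from the pose commanded when the call began, along the tool's axes at that moment, turning the shorter way round; what a row does not reach only later rows make up. Full scale, the value 1, is 50 cm for a shift and pi rad for a turn. A row lasts 1/8 s, in which the tool goes at most 62.5 mm and 10.7 degrees, less where a joint would pass 70% of its speed; a pose out of reach is approached as far as the arm can. A call with a number of a shift or a turn outside -1 to 1 is refused whole. A call with a gripper value outside its range is refused whole. The fingers move at their own pace and stop on an object; FORCE is the grip in N (left out, the last holds). Time passes only in rows, so rows that repeat a pose let the fingers close. It gives the time, the measured TCP pose, the force and the opening at its end, in the units of the state.
- robot.get_obs(): the state, without advancing time (a new reading comes with each control period).
- vision.camera(name): name is "scene" or "top" or "wrist"; returns the picture (420x560x3 uint8, blue, green, red); there is no depth.
- vision.camera_info(name): a dict with "vfov" (degrees; the focal length in pixels is half the picture's height over the tangent of half this angle, whatever the lens; pixels are square), "cx", "cy" (the principal point, pixels), "k1" (the pictures are not rectified: a ray, as slopes to the right and down, at radius r is drawn at 1 + k1 r^2 times it, then the intrinsics apply), "world_from_camera" (4x4, takes a point from camera to world coordinates); the wrist camera has in their place "tool_from_camera" (4x4, takes a point from camera to tool coordinates, whose origin is the TCP and whose axes are the tool frame's). Camera axes: x right, y up, looking along -z (the intrinsics and any distortion apply to the point x, -y, -z); pixel columns grow to the right and rows downward; lengths in m; the calibration is good to about 2 mm. A picture is of the moment at which its call begins: read the wrist's pose just before it. camera_info takes no time and is no camera call.
- robot.hand_in(): hands the job in, once; it reports no verdict.
The state is a dict: "time": time; "q": joint angles; "joint_velocities": joint speeds; "joint_torque": joint torques, N m; "position": TCP position; "tool_rot": TCP orientation; "ft_force": force on the tool from outside, world axes, zero at the start; "moment": the same for the moment, N m; "grip_width": finger opening in m.
Only numpy, scipy, OpenCV 4.12 (cv2) and the standard library are available. Lean on these libraries where they do the work, as an engineer would, in place of code of your own. Each camera call takes 0.05 s, during which the arm holds its last target.

## Working session

There is one attempt and no reset: what is moved stays moved. The work goes in short steps, Python scripts to look and compute and a shell command to move; the robot and the scene stay as the last step left them, time stands still between calls to the robot, and variables do not carry over. Pictures are saved under pics/ and viewed, and the job is handed in when it is done.

```bash
ls; mkdir -p pics
python3 - <<'E'
from rig import robot, vision
import cv2, numpy as np
np.set_printoptions(precision=4,suppress=True)
o=robot.get_obs()
for k,v in o.items(): print(k,v)
for n in ["scene","top","wrist"]:
    print(n,vision.camera_info(n))
    cv2.imwrite(f"pics/{n}0.png",vision.camera(n))
E
```

```text
pics
time 0.0
q [-1.3565  0.5284  1.4339  0.      1.1813 -0.1785]
joint_velocities [ 0.0005  0.0003 -0.0028 -0.      0.0008  0.0011]
joint_torque [ -0.0007 -44.0048 -17.6595   0.0633   0.0582  -0.0002]
position [ 0.2391 -0.5767  0.2356]
tool_rot [-0.138   0.6942 -0.6928  0.138 ]
ft_force [-0.2712  0.2885 -0.4959]
moment [-0.0134  0.0234 -0.0404]
grip_width 0.0871605530004828
scene {'vfov': 55.662391831705534, 'cx': 278.80905834524776, 'cy': 213.30195754622864, 'k1': 0.015046156652666556, 'world_from_camera': array([[-0.7863, -0.5089,  0.3503,  0.8754],
       [ 0.6178, -0.6424,  0.4534,  0.4432],
       [-0.0057,  0.5729,  0.8196,  0.8521],
       [ 0.    ,  0.    ,  0.    ,  1.    ]])}
top {'vfov': 46.66581519847991, 'cx': 287.2018851990278, 'cy': 206.5687769381271, 'k1': 0.01069025129196221, 'world_from_camera': array([[ 0.0442,  0.9756, -0.215 ,  0.3368],
       [-0.999 ,  0.043 , -0.0104, -0.0035],
       [-0.0009,  0.2153,  0.9765,  1.0148],
       [ 0.    ,  0.    ,  0.    ,  1.    ]])}
wrist {'vfov': 59.0080335157267, 'cx': 279.1918727891056, 'cy': 202.7502389564572, 'k1': -0.06414207770141402, 'tool_from_camera': array([[-0.0002, -0.9666, -0.2563, -0.0709],
       [ 0.0006,  0.2563, -0.9666, -0.1496],
       [ 1.    , -0.0004,  0.0006,  0.0004],
       [ 0.    ,  0.    ,  0.    ,  1.    ]])}
```

View pics/top0.png

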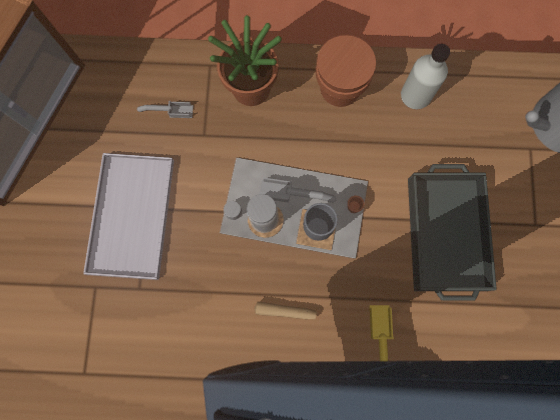

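View pics/scene0.png

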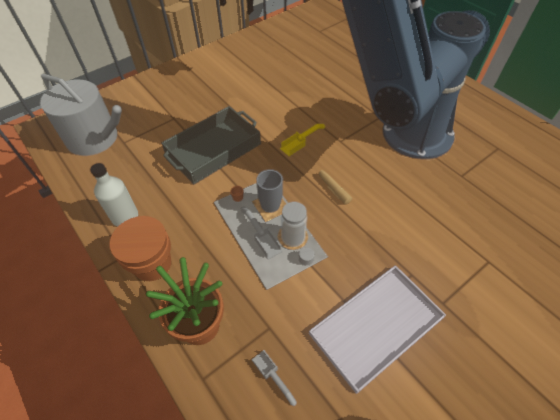

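View pics/wrist0.png

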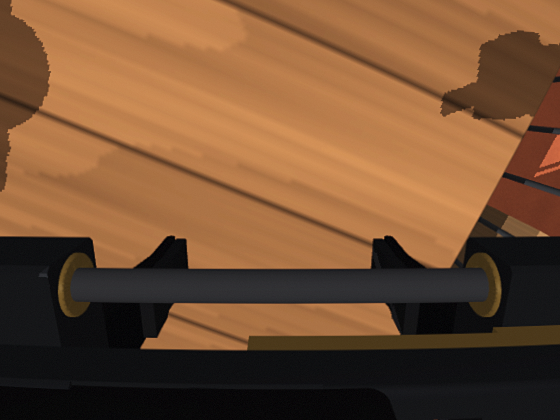

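Top view: tray on the left (~130,215), trug on the right (~452,232), jar at (262,212), pot at (320,222), scoop behind them, tin at (233,211), cup at (355,205). I'll enlarge these.

```bash
cat > h.py <<'E'
import numpy as np, cv2, json
from rig import robot, vision
from scipy.spatial.transform import Rotation as R
np.set_printoptions(precision=4,suppress=True)
def cam(n, T=None):
    i=vision.camera_info(n)
    f=210/np.tan(np.radians(i['vfov'])/2)
    if n=='wrist':
        W=(Ttool() if T is None else T)@i['tool_from_camera']
    else: W=i['world_from_camera']
    return i,f,W
def Ttool(o=None):
    o=o or robot.get_obs()
    T=np.eye(4);T[:3,:3]=R.from_quat(o['tool_rot']).as_matrix();T[:3,3]=o['position'];return T
def ray(n,u,v,T=None):
    i,f,W=cam(n,T)
    xd=np.array([(u-i['cx'])/f,(v-i['cy'])/f]); x=xd.copy()
    for _ in range(30): x=xd/(1+i['k1']*(x@x))
    d=W[:3,:3]@np.array([x[0],-x[1],-1]); return W[:3,3],d
def at(n,u,v,z,T=None):
    c,d=ray(n,u,v,T); return c+d*(z-c[2])/d[2]
def proj(n,p,T=None):
    i,f,W=cam(n,T)
    q=W[:3,:3].T@(np.array(p)-W[:3,3]); x=np.array([q[0],-q[1]])/-q[2]
    x=x*(1+i['k1']*(x@x)); return np.array([i['cx'],i['cy']])+f*x
def crop(img,u0,v0,u1,v1,s,name):
    c=cv2.resize(img[v0:v1,u0:u1],None,fx=s,fy=s,interpolation=cv2.INTER_CUBIC); cv2.imwrite(name,c)
def rel(pt,quat=None,T=None):
    "shift fraction (tool axes) and turn fraction to reach TCP pos pt / quat"
    T=Ttool() if T is None else T
    s=T[:3,:3].T@(np.array(pt)-T[:3,3])/0.5
    w=np.zeros(3)
    if quat is not None: w=R.from_matrix(T[:3,:3].T@R.from_quat(quat).as_matrix()).as_rotvec()/np.pi
    return np.r_[s,w]
E
python3 - <<'E'
from h import *
t=cv2.imread('pics/top0.png');s=cv2.imread('pics/scene0.png')
crop(t,210,145,380,265,4.5,'pics/tc.png')
crop(t,80,140,180,290,4,'pics/tray.png')
crop(t,400,155,500,305,4,'pics/trug.png')
crop(s,200,160,340,290,4.5,'pics/sc.png')
E
```

```text
(no output)
```

View pics/tc.png

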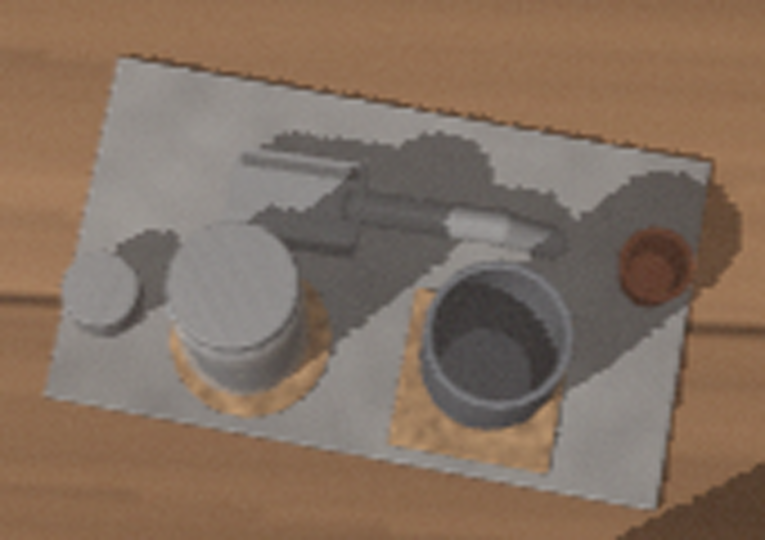

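View pics/tray.png

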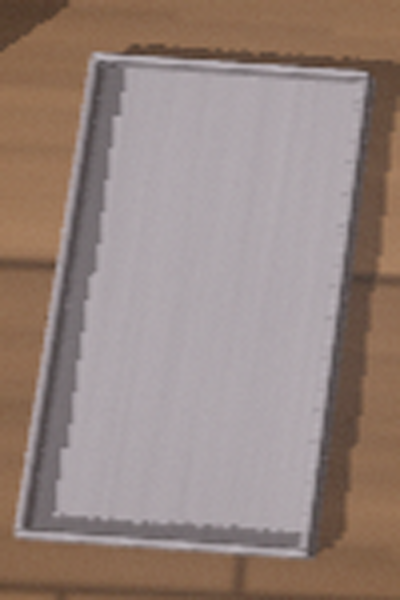

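View pics/trug.png

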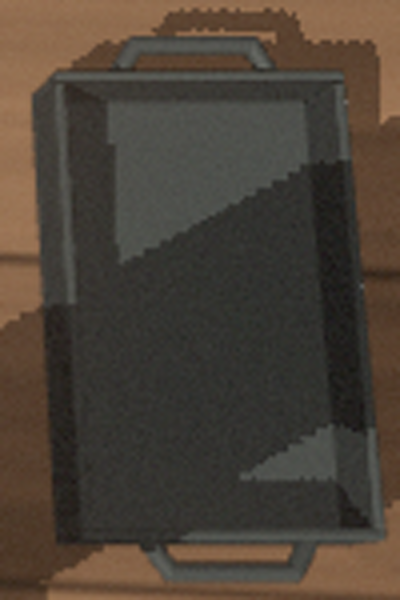

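View pics/sc.png

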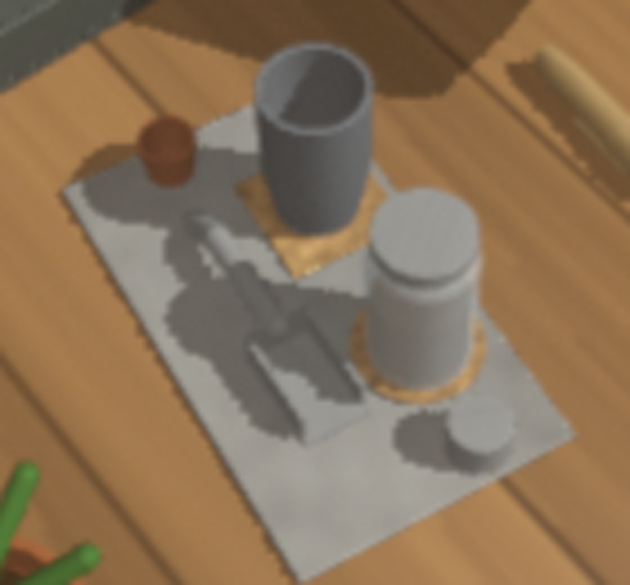

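Run:
```python
from h import *
def c(u,v,u0,v0,s): return (u+.5)/s+u0-.5,(v+.5)/s+v0-.5
def tp(u,v,z): return at('top',*c(u,v,210,145,4.5),z)
def sp(u,v,z): return at('scene',*c(u,v,200,160,4.5),z)
S=[tp(*p,.006) for p in [(120,57),(712,160),(658,508),(45,397)]]
print('slab',np.array(S)[:,:2],np.mean(S,0)[:2],[np.linalg.norm(S[i]-S[i-1]) for i in range(4)])
d=S[1]-S[0]; d2=S[2]-S[3]; print('ang long(deg)',[np.degrees(np.arctan2(x[1],x[0])) for x in(d,d2,S[0]-S[3],S[1]-S[2])])
S2=[sp(*p,.006) for p in [(63,190),(573,434),(300,580)]]; print('slab scene',np.array(S2)[:,:2])
print('pot rim top',tp(497,345,.115), 'ext', tp(423,345,.115)-tp(572,345,.115))
print('pot rim scene',sp(314,88,.115))
print('jar lid top',tp(233,285,.12),tp(168,285,.12)-tp(298,285,.12),'scene',sp(425,234,.12))
print('matpot', [tp(*p,.010)[:2] for p in [(416,291),(389,444),(549,472)]])
print('mat jar', tp(250,413,.01),tp(172,330,.01),tp(330,330,.01))
print('tin',tp(103,289,.034),sp(481,425,.034)); print('cup',tp(656,266,.036),sp(167,138,.036))
print('scoop grip seg', tp(450,221,.036),tp(512,230,.036), 'bowl', tp(243,158,.036),tp(358,172,.036),tp(355,245,.036))
print('scoop scene handle',sp(235,262,.036),sp(285,318,.036),'bowl tips z.006+?',sp(303,440,.008),sp(368,410,.008))
def yt(u,v,z): return at('top',*c(u,v,80,140,4),z)
Tt=[yt(*p,.018) for p in [(92,56),(369,74),(308,555),(17,533)]]
print('tray',np.array(Tt)[:,:2],np.mean(Tt,0)[:2],[np.linalg.norm(Tt[i]-Tt[i-1]) for i in range(4)])
def ut(u,v,z): return at('top',*c(u,v,400,155,4),z)
Tt=[ut(*p,.05) for p in [(52,74),(346,74),(384,540),(60,542)]]
print('trug',np.array(Tt)[:,:2],np.mean(Tt,0)[:2],[np.linalg.norm(Tt[i]-Tt[i-1]) for i in range(4)])
```

```text
slab [[ 0.6636  0.1224]
 [ 0.6246 -0.1631]
 [ 0.4572 -0.1397]
 [ 0.4964  0.1463]] [ 0.5604 -0.0085] [np.float64(0.16883165681007822), np.float64(0.28824008683516145), np.float64(0.1689846159876753), np.float64(0.28868978726991307)]
ang long(deg) [np.float64(-97.77108522936643), np.float64(-97.8018698580442), np.float64(-8.121458053137694), np.float64(-7.968678200845179)]
slab scene [[ 0.6263 -0.1613]
 [ 0.5005  0.1461]
 [ 0.6661  0.1227]]
pot rim top [ 0.5094 -0.0569  0.115 ] ext [-0.0027  0.0622  0.    ]
pot rim scene [ 0.5162 -0.0574  0.115 ]
jar lid top [0.5291 0.0544 0.12  ] [-0.0024  0.0543  0.    ] scene [0.5327 0.0559 0.12  ]
matpot [array([ 0.5536, -0.0244]), array([ 0.4808, -0.0147]), array([ 0.4711, -0.0888])]
mat jar [0.4925 0.0503 0.01  ] [0.53   0.0888 0.01  ] [0.5332 0.015  0.01  ]
tin [0.5431 0.1193 0.034 ] [0.5468 0.1224 0.034 ]
cup [ 0.5646 -0.1332  0.036 ] [ 0.5674 -0.1341  0.036 ]
scoop grip seg [ 0.5816 -0.0383  0.036 ] [ 0.5786 -0.0669  0.036 ] bowl [0.6075 0.0585 0.036 ] [0.6031 0.005  0.036 ] [0.5684 0.0049 0.036 ]
scoop scene handle [ 0.5876 -0.0391  0.036 ] [0.5879 0.0074 0.036 ] bowl tips z.006+? [0.6168 0.0602 0.008 ] [0.5782 0.0674 0.008 ]
tray [[0.6551 0.4078]
 [0.6517 0.2586]
 [0.3956 0.2652]
 [0.4003 0.4138]] [0.5257 0.3364] [np.float64(0.254875823345022), np.float64(0.14920747189845454), np.float64(0.25611665309420284), np.float64(0.14867606625068802)]
trug [[ 0.6311 -0.2481]
 [ 0.6376 -0.3987]
 [ 0.4014 -0.4068]
 [ 0.3933 -0.2493]] [ 0.5159 -0.3257] [np.float64(0.23778288784637786), np.float64(0.15080194596637952), np.float64(0.2363454367827245), np.float64(0.15775131265763678)]
```

Run:
```python
from h import *
T=Ttool();print(T)
a=np.radians(-8.0)
ex=np.array([np.cos(a),np.sin(a),0]);dn=np.array([0,0,-1.])
for s in (1,-1):
    z=s*ex;M=np.c_[np.cross(dn,z),dn,z];q=R.from_matrix(M).as_quat()
    print(s,q,rel([.52,-.0,.30],q))
```

```text
[[-0.9238 -0.0004  0.3828  0.2392]
 [-0.3828  0.0016 -0.9238 -0.5769]
 [-0.0003 -1.     -0.0016  0.2358]
 [ 0.      0.      0.      1.    ]]
1 [-0.4639  0.5337 -0.5337  0.4639] [-0.9606 -0.1267 -0.851   0.0004 -0.3305 -0.0003]
-1 [ 0.5337  0.4639 -0.4639 -0.5337] [-0.9606 -0.1267 -0.851   0.0004  0.6695  0.0005]
```

```bash
python3 -m crank '[[-0.96,-0.2,-0.85,0,-0.3305,0,1],[-0.96,-0.2,-0.85,0,-0.3305,0,1],[-0.96,-0.2,-0.85,0,-0.3305,0,1],[-0.96,-0.2,-0.85,0,-0.3305,0,1],[-0.96,-0.2,-0.85,0,-0.3305,0,1],[-0.96,-0.2,-0.85,0,-0.3305,0,1],[-0.96,-0.2,-0.85,0,-0.3305,0,1],[-0.96,-0.2,-0.85,0,-0.3305,0,1],[-0.96,-0.2,-0.85,0,-0.3305,0,1],[-0.96,-0.2,-0.85,0,-0.3305,0,1]]' 10
python3 -c "
from h import *
a=np.radians(-8);ex=np.array([np.cos(a),np.sin(a),0]);dn=np.array([0,0,-1.])
z=ex;q=R.from_matrix(np.c_[np.cross(dn,z),dn,z]).as_quat();print(rel([.53,0.01,.34],q),robot.get_obs()['q'])"
```

```text
time: 1.4
position: [0.5102, -0.0203, 0.3332]
tool_rot: [0.464, -0.534, 0.534, -0.464]
ft_force: [0.9, -0.6, -0.1]
grip_width: 0.0868
[-0.0655 -0.0137  0.0308 -0.0001 -0.      0.0001] [-0.2587  0.2633  1.5858 -0.0003  1.2923 -0.119 ]
```

```bash
python3 -m crank '[[-0.06,-0.02,0.03,0,0,0,1],[-0.06,-0.02,0.03,0,0,0,1],[-0.06,-0.02,0.03,0,0,0,1]]'
python3 - <<'E'
from h import *
import pickle
T=Ttool();im=vision.camera('wrist');cv2.imwrite('pics/w1.png',im);np.save('w1T.npy',T);print(T[:3,3])
E
```

```text
time: 1.78
position: [0.5279, 0.0051, 0.3423]
tool_rot: [-0.464, 0.534, -0.533, 0.463]
ft_force: [-0.2, 1.3, 0.2]
grip_width: 0.0868
[0.5279 0.0051 0.3423]
```

View pics/w1.png

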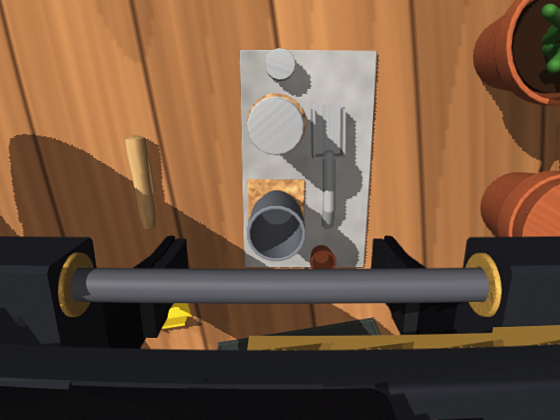

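Run:
```python
from h import *
crop(cv2.imread('pics/w1.png'),230,40,390,275,2.5,'pics/w1c.png')
```

```text
(no output)
```

View pics/w1c.png

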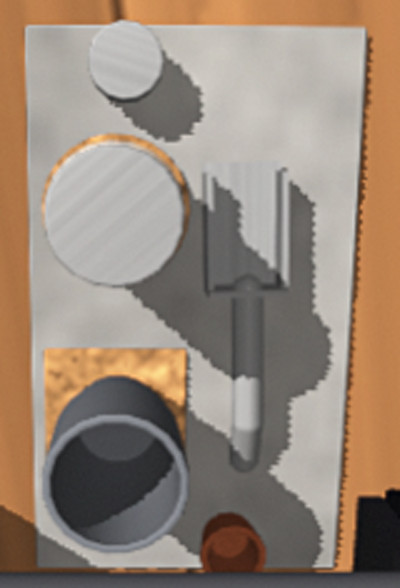

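Run:
```python
from h import *
T=np.load('w1T.npy')
def w(u,v,z): return at('wrist',(u+.5)/2.5+229.5,(v+.5)/2.5+39.5,z,T)
print('lid',w(114,214,.12),np.linalg.norm(w(43,214,.12)-w(185,214,.12)))
print('pot',w(116,483,.115),np.linalg.norm(w(44,483,.115)-w(188,483,.115)))
print('tin',w(126,61,.034)); print('cup',w(233,547,.036))
print('slab',w(26,27,.006),w(366,29,.006),w(333,568,.006))
print('mat',w(44,349,.01),w(187,349,.01))
print('scoop: bowl tips',w(206,162,.010),w(285,168,.010),'back corners',w(207,294,.036),w(286,291,.036),'handle',w(248,300,.036),w(246,380,.036),w(245,430,.036),w(243,468,.02))
a=np.radians(-8);Y=np.array([-np.sin(a),np.cos(a)]);X=np.array([np.cos(a),np.sin(a)])
P=np.array([.5124,-.0566])
for n,p in [('lid',w(114,214,.12)),('pot',w(116,483,.115)),('h1',w(248,300,.036)),('h3',w(245,430,.036)),('tips',w(206,162,.010)),('bk',w(207,294,.036)),('bk2',w(286,291,.036)),('end',w(243,468,.02))]: print(n,(p[:2]-P)@X,(p[:2]-P)@Y)
```

```text
lid [0.5317 0.0555 0.12  ] 0.055964053087859414
pot [ 0.5164 -0.0572  0.115 ] 0.0618964488194838
tin [0.5455 0.1204 0.034 ]
cup [ 0.568 -0.129  0.036]
slab [0.4993 0.1462 0.006 ] [0.6659 0.1225 0.006 ] [ 0.6252 -0.1634  0.006 ]
mat [ 0.4829 -0.0145  0.01  ] [ 0.5578 -0.0249  0.01  ]
scoop: bowl tips [0.5791 0.0691 0.01  ] [0.6184 0.0608 0.01  ] back corners [0.5699 0.0065 0.036 ] [0.6087 0.0026 0.036 ] handle [0.5897 0.0007 0.036 ] [ 0.5844 -0.0395  0.036 ] [ 0.5811 -0.0656  0.036 ] [ 0.5793 -0.0914  0.02  ]
lid 0.0034880191291771037 0.11366319953586734
pot 0.004024999271014964 -7.979358605935059e-05
h1 0.06852487631764181 0.06753894935322853
h3 0.06925272534559695 0.0006907185040663005
tips 0.04855206597741731 0.13378625904088676
bk 0.048186367498660246 0.07046507716342779
bk2 0.08716143826451206 0.0720572682316331
end 0.07105571374247543 -0.025172320854178948
```

```bash
cat >> h.py <<'E'
def quat(yaw): # yaw of tool z, tool pointing down
    a=np.radians(yaw);z=np.array([np.cos(a),np.sin(a),0]);dn=np.array([0,0,-1.])
    return R.from_matrix(np.c_[np.cross(dn,z),dn,z]).as_quat()
E
python3 -c "
from h import *
print(rel([.516,-.057,.19],quat(-8)),rel([.516,-.057,.083],quat(-8)))"
```

```text
[ 0.1254  0.3045 -0.0055  0.0006 -0.0003  0.0001] [ 0.1253  0.5185 -0.0051  0.0006 -0.0003  0.0001]
```

```bash
python3 -m crank '[[0.125,0.2,-0.005,0,0,0,1],[0.125,0.28,-0.005,0,0,0,1],[0.125,0.305,-0.005,0,0,0,1],[0.125,0.305,-0.005,0,0,0,1],[0.125,0.305,-0.005,0,0,0,1],[0.125,0.305,-0.005,0,0,0,1]]'
python3 -c "
from h import *
print(rel([.516,-.057,.083],quat(-8)))"
```

```text
time: 2.58
position: [0.5189, -0.0564, 0.1924]
tool_rot: [0.463, -0.532, 0.535, -0.465]
ft_force: [-0.5, 0.5, -0.1]
grip_width: 0.0872
[ 0.0019  0.2188 -0.0065 -0.0014  0.      0.0002]
```

```bash
python3 -m crank '[[0.001,0.08,-0.005,0,0,0,1],[0.001,0.15,-0.005,0,0,0,1],[0.001,0.2,-0.005,0,0,0,1],[0.001,0.219,-0.005,0,0,0,1],[0.001,0.219,-0.005,0,0,0,1],[0.001,0.219,-0.005,0,0,0,1]]'
python3 -m crank '[[0,0,0,0,0,0,0.4],[0,0,0,0,0,0,0.1],[0,0,0,0,0,0,-1],[0,0,0,0,0,0,-1],[0,0,0,0,0,0,-1],[0,0,0,0,0,0,-1]]' 12
```

```text
time: 3.32
position: [0.5161, -0.0565, 0.0821]
tool_rot: [0.463, -0.533, 0.534, -0.464]
ft_force: [0.3, -0.1, -0.6]
grip_width: 0.0867
time: 4.08
position: [0.5152, -0.0563, 0.0811]
tool_rot: [0.464, -0.534, 0.534, -0.464]
ft_force: [-0.6, 0.3, 5.0]
grip_width: 0.0643
```

```bash
python3 -m crank '[[0,-0.02,0,0,0,0,-1],[0,-0.08,0,0,0,0,-1],[0,-0.15,0,0,0,0,-1],[0,-0.22,0,0,0,0,-1],[0,-0.29,0,0,0,0,-1],[0,-0.36,0,0,0,0,-1],[0,-0.36,0,0,0,0,-1],[0,-0.36,0,0,0,0,-1]]'
python3 -c "
from h import *
print(rel([.598,.335,.262],quat(-8)),robot.get_obs()['q'])"
```

```text
time: 5.08
position: [0.514, -0.0559, 0.2599]
tool_rot: [-0.464, 0.534, -0.533, 0.463]
ft_force: [-0.6, 0.4, -1.5]
grip_width: 0.0645
[-0.7976 -0.004   0.0576  0.0007 -0.     -0.0001] [-0.3247  0.3538  1.6713  0.      1.1188 -0.1851]
```

```bash
python3 -m crank '[[-0.06,0,0.005,0,0,0,-1],[-0.16,0,0.01,0,0,0,-1],[-0.26,0,0.02,0,0,0,-1],[-0.36,0,0.03,0,0,0,-1],[-0.46,0,0.035,0,0,0,-1],[-0.56,0,0.04,0,0,0,-1],[-0.66,0,0.05,0,0,0,-1],[-0.74,0,0.055,0,0,0,-1],[-0.798,0,0.0576,0,0,0,-1],[-0.798,0,0.0576,0,0,0,-1]]'
python3 -m crank '[[0,0.08,0,0,0,0,-1],[0,0.16,0,0,0,0,-1],[0,0.24,0,0,0,0,-1],[0,0.3,0,0,0,0,-1],[0,0.34,0,0,0,0,-1],[0,0.345,0,0,0,0,-1],[0,0.345,0,0,0,0,-1]]'
python3 - <<'E'
from h import *
cv2.imwrite('pics/s2.png',vision.camera('scene'));cv2.imwrite('pics/t2.png',vision.camera('top'))
o=robot.get_obs();print(o['position'],o['ft_force'])
E
```

```text
time: 6.32
position: [0.5978, 0.3366, 0.2576]
tool_rot: [-0.466, 0.534, -0.532, 0.463]
ft_force: [-0.9, -0.6, -1.0]
grip_width: 0.0643
time: 7.2
position: [0.5997, 0.3348, 0.089]
tool_rot: [0.463, -0.534, 0.534, -0.464]
ft_force: [-0.0, -0.8, -0.4]
grip_width: 0.0643
[0.6001 0.3352 0.0899] [ 0.4264 -0.3261 -0.5395]
```

View pics/s2.png

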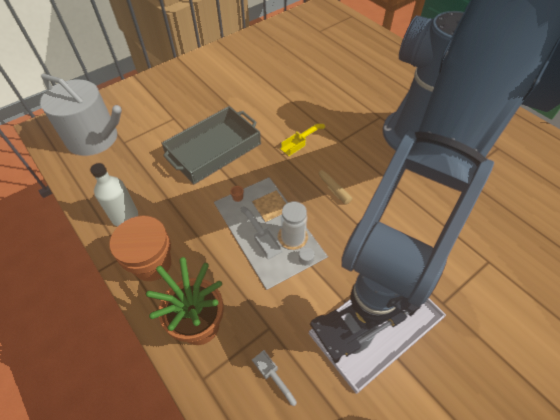

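View pics/t2.png

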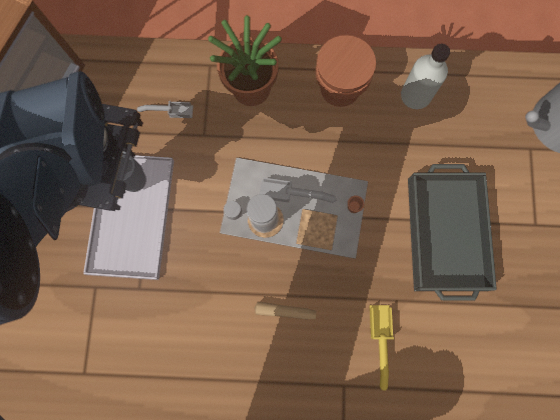

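Pot hangs over the far half of the tray; nothing else moved. Lowering in small steps.

```bash
python3 -m crank '[[0,0.008,0,0,0,0,-1],[0,0.016,0,0,0,0,-1],[0,0.022,0,0,0,0,-1],[0,0.022,0,0,0,0,-1],[0,0.022,0,0,0,0,-1]]'
```

```text
time: 7.92
position: [0.5991, 0.3349, 0.0773]
tool_rot: [-0.464, 0.534, -0.534, 0.464]
ft_force: [-0.9, -0.7, -1.4]
grip_width: 0.0644
```

```bash
python3 -m crank '[[0,0.002,0,0,0,0,-1],[0,0.004,0,0,0,0,-1],[0,0.004,0,0,0,0,-1]]'; python3 -c "
from h import *
for i in range(1):
  o=robot.get_obs();print(o['position'],o['ft_force'])"
```

```text
time: 8.3
position: [0.5991, 0.3348, 0.0753]
tool_rot: [-0.464, 0.534, -0.534, 0.464]
ft_force: [0.1, -0.3, -1.1]
grip_width: 0.0643
[0.5991 0.3348 0.0753] [ 0.1471 -0.3492 -1.1251]
```

```bash
python3 -m crank '[[0,0.002,0,0,0,0,-1],[0,0.003,0,0,0,0,-1],[0,0.003,0,0,0,0,-1]]'
```

```text
time: 8.68
position: [0.5991, 0.3349, 0.0752]
tool_rot: [0.464, -0.534, 0.534, -0.464]
ft_force: [-2.4, -1.2, 5.4]
grip_width: 0.064
```

Contact. Open and retreat.

```bash
python3 -m crank '[[0,0,0,0,0,0,0.55],[0,0,0,0,0,0,0.7],[0,0,0,0,0,0,1],[0,0,0,0,0,0,1],[0,-0.04,0,0,0,0,1],[0,-0.12,0,0,0,0,1],[0,-0.22,0,0,0,0,1],[0,-0.32,0,0,0,0,1],[0,-0.42,0,0,0,0,1],[0,-0.42,0,0,0,0,1]]'
python3 -c "
from h import *
print(rel([.532,.055,.29],quat(-8)))"
```

```text
time: 9.93
position: [0.6019, 0.336, 0.2918]
tool_rot: [0.459, -0.532, 0.535, -0.469]
ft_force: [0.0, 0.6, 0.2]
grip_width: 0.0868
[ 0.5761 -0.001  -0.0603 -0.0039  0.     -0.0021]
```

```bash
python3 -m crank '[[0.12,0,-0.01,0,0,0,1],[0.24,0,-0.02,0,0,0,1],[0.36,0,-0.03,0,0,0,1],[0.48,0,-0.05,0,0,0,1],[0.576,0,-0.06,0,0,0,1],[0.576,0.1,-0.06,0,0,0,1],[0.576,0.18,-0.06,0,0,0,1],[0.576,0.18,-0.06,0,0,0,1],[0.576,0.18,-0.06,0,0,0,1]]'
python3 -c "
from h import *
print(rel([.532,.055,.077],quat(-8)))
T=Ttool();cv2.imwrite('pics/w3.png',vision.camera('wrist'));np.save('w3T.npy',T)"
```

```text
time: 11.05
position: [0.5301, 0.0539, 0.195]
tool_rot: [0.464, -0.533, 0.534, -0.464]
ft_force: [0.3, -0.6, -0.0]
grip_width: 0.0868
[-0.0027  0.2361  0.003  -0.0006  0.0001 -0.    ]
```

View pics/w3.png

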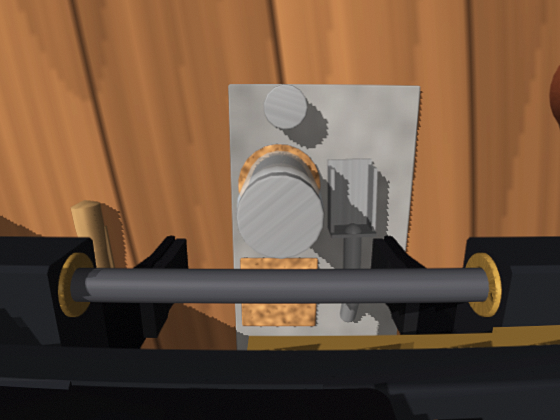

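Lid centred at (280,216), on the jaw centre line. Descend and grip.

```bash
python3 -c "
from h import *
T=np.load('w3T.npy');print(at('wrist',280,216,.12,T),[at('wrist',*p,.010,T) for p in [(241,258),(318,258),(317,326),(240,326)]], 'jar mat top edge', at('wrist',281,144,.01,T), at('wrist',239,183,.01,T))"
python3 -m crank '[[0,0.08,0.003,0,0,0,1],[0,0.16,0.003,0,0,0,1],[0,0.22,0.003,0,0,0,1],[-0.001,0.236,0.003,0,0,0,1],[-0.001,0.236,0.003,0,0,0,1],[-0.001,0.236,0.003,0,0,0,0.4],[-0.001,0.236,0.003,0,0,0,-1],[-0.001,0.236,0.003,0,0,0,-1],[-0.001,0.236,0.003,0,0,0,-1],[-0.001,0.236,0.003,0,0,0,-1]]' 20
```

```text
[0.532  0.0555 0.12  ] [array([ 0.4843, -0.0145,  0.01  ]), array([ 0.5585, -0.025 ,  0.01  ]), array([ 0.5492, -0.1003,  0.01  ]), array([ 0.4706, -0.0892,  0.01  ])] jar mat top edge [0.538  0.0891 0.01  ] [0.4948 0.0591 0.01  ]
time: 12.35
position: [0.5308, 0.0541, 0.0763]
tool_rot: [0.464, -0.534, 0.534, -0.464]
ft_force: [-1.4, -0.4, 4.8]
grip_width: 0.0594
```

```bash
python3 -m crank '[[0,-0.02,0,0,0,0,-1],[0,-0.08,0,0,0,0,-1],[0,-0.15,0,0,0,0,-1],[0,-0.22,0,0,0,0,-1],[0,-0.25,0,0,0,0,-1],[0,-0.25,0,0,0,0,-1]]'
python3 -c "
from h import *
print(rel([.455,.337,.2],quat(-8)))"
```

```text
time: 13.1
position: [0.5312, 0.0541, 0.2015]
tool_rot: [0.463, -0.533, 0.534, -0.464]
ft_force: [0.0, 0.1, -2.4]
grip_width: 0.0597
[-0.5391  0.0026 -0.2297 -0.0006 -0.     -0.    ]
```

```bash
python3 -m crank '[[-0.05,0,-0.02,0,0,0,-1],[-0.13,0,-0.06,0,0,0,-1],[-0.23,0,-0.1,0,0,0,-1],[-0.33,0,-0.14,0,0,0,-1],[-0.43,0,-0.18,0,0,0,-1],[-0.5,0,-0.21,0,0,0,-1],[-0.539,0,-0.23,0,0,0,-1],[-0.539,0,-0.23,0,0,0,-1]]'
python3 -m crank '[[0,0.08,0,0,0,0,-1],[0,0.15,0,0,0,0,-1],[0,0.21,0,0,0,0,-1],[0,0.236,0,0,0,0,-1],[0,0.242,0,0,0,0,-1],[0,0.248,0,0,0,0,-1],[0,0.248,0,0,0,0,-1],[0,0.248,0,0,0,0,-1]]'
```

```text
time: 14.1
position: [0.4527, 0.3378, 0.1988]
tool_rot: [-0.466, 0.533, -0.533, 0.463]
ft_force: [0.3, 0.3, -2.7]
grip_width: 0.059
time: 15.1
position: [0.4549, 0.3372, 0.0777]
tool_rot: [0.463, -0.533, 0.534, -0.464]
ft_force: [-0.2, 0.4, -1.6]
grip_width: 0.0595
```

```bash
python3 -m crank '[[0,0.006,0,0,0,0,-1],[0,0.011,0,0,0,0,-1],[0,0.011,0,0,0,0,-1]]'
python3 -m crank '[[0,0.0015,0,0,0,0,-1],[0,0.003,0,0,0,0,-1],[0,0.003,0,0,0,0,-1]]'
```

```text
time: 15.48
position: [0.4542, 0.3369, 0.0711]
tool_rot: [-0.464, 0.534, -0.534, 0.464]
ft_force: [0.4, -0.3, -1.0]
grip_width: 0.0597
time: 15.85
position: [0.4545, 0.3371, 0.0704]
tool_rot: [0.464, -0.534, 0.534, -0.464]
ft_force: [-1.0, 0.1, 3.0]
grip_width: 0.0597
```

Contact (+3 N). Release, rise, and look.

```bash
python3 -m crank '[[0,0,0,0,0,0,0.5],[0,0,0,0,0,0,0.7],[0,0,0,0,0,0,1],[0,0,0,0,0,0,1],[0,-0.04,0,0,0,0,1],[0,-0.12,0,0,0,0,1],[0,-0.22,0,0,0,0,1],[0,-0.32,0,0,0,0,1],[0,-0.36,0,0,0,0,1],[0,-0.36,0,0,0,0,1]]'
python3 -c "
from h import *
print(rel([.588,-.015,.25],quat(-8)))"
```

```text
time: 17.1
position: [0.4554, 0.3375, 0.2517]
tool_rot: [0.462, -0.533, 0.534, -0.465]
ft_force: [0.1, 0.1, -0.3]
grip_width: 0.0872
[ 0.6611  0.0032  0.3607 -0.0012 -0.     -0.0008]
```

```bash
python3 -m crank '[[0.1,0,0.05,0,0,0,1],[0.2,0,0.11,0,0,0,1],[0.3,0,0.16,0,0,0,1],[0.4,0,0.22,0,0,0,1],[0.5,0,0.27,0,0,0,1],[0.6,0,0.33,0,0,0,1],[0.66,0,0.36,0,0,0,1],[0.71,0,0.36,0,0,0,0.2],[0.71,0,0.36,0,0,0,0.2],[0.71,0,0.36,0,0,0,0.2]]'
python3 - <<'E'
from h import *
T=Ttool();im=vision.camera('wrist');cv2.imwrite('pics/w4.png',im);np.save('w4T.npy',T);print(T[:3,3])
cv2.imwrite('pics/t4.png',vision.camera('top'))
crop(im,170,10,460,270,2.5,'pics/w4c.png')
E
```

```text
time: 18.35
position: [0.5826, -0.0388, 0.2487]
tool_rot: [-0.464, 0.535, -0.533, 0.464]
ft_force: [-0.1, 0.3, 0.1]
grip_width: 0.065
[ 0.5826 -0.0388  0.2487]
```

View pics/w4c.png

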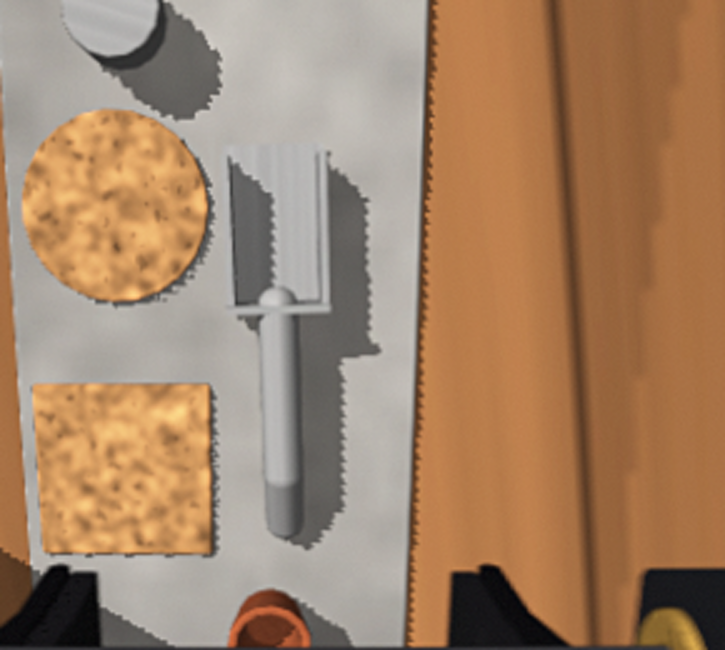

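View pics/t4.png

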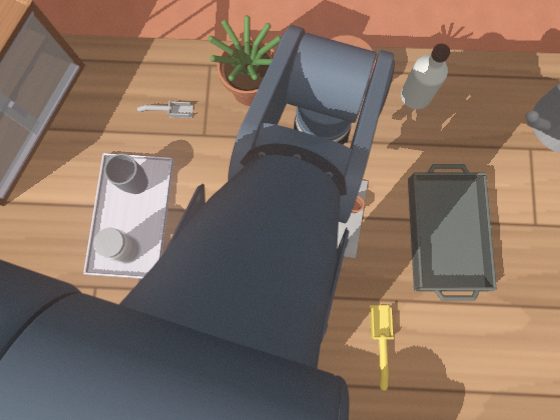

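Run:
```python
from h import *
T=np.load('w4T.npy')
def w(u,v,z): return at('wrist',(u+.5)/2.5+169.5,(v+.5)/2.5+9.5,z,T)
m=[w(*p,.010) for p in [(33,384),(211,383),(213,554),(45,553)]]
print('matpot',np.mean(m,0),[np.linalg.norm(m[i]-m[i-1]) for i in range(4)])
j=[w(*p,.010) for p in [(22,207),(208,207),(116,109),(119,302)]]
print('matjar',np.mean(j[:2],0),np.mean(j[2:],0),np.linalg.norm(j[0]-j[1]),np.linalg.norm(j[2]-j[3]))
print('handle axis', w(280,330,.028),w(282,400,.028),w(282,470,.028), 'diam',np.linalg.norm(w(265,400,.028)-w(299,400,.028)))
print('end of level',w(283,484,.036)); print('end',w(284,535,.015))
print('bowl back top',w(228,306,.036),w(330,306,.036)); print('bowl front bottom',w(235,150,.008),w(320,150,.008))
print('cup rim',w(269,615,.036))
```

```text
matpot [ 0.5156 -0.0567  0.01  ] [np.float64(0.07550718668134278), np.float64(0.07551256385630566), np.float64(0.07606468480782136), np.float64(0.07469978578166803)]
matjar [0.5307 0.0522 0.01  ] [0.5318 0.0518 0.01  ] 0.07560075061021043 0.07577510312555943
handle axis [ 0.5903 -0.0047  0.028 ] [ 0.5872 -0.0326  0.028 ] [ 0.5832 -0.0614  0.028 ] diam 0.013720554493297446
end of level [ 0.5831 -0.0653  0.036 ]
end [ 0.5798 -0.0936  0.015 ]
bowl back top [0.5718 0.008  0.036 ] [0.6107 0.0025 0.036 ]
bowl front bottom [0.5821 0.0671 0.008 ] [0.6159 0.0624 0.008 ]
cup rim [ 0.5695 -0.1209  0.036 ]
```

```bash
python3 -m crank '[[0,0,0,0,0,0,-0.2],[0,0,0,0,0,0,-0.2],[0,0,0,0,0,0,-0.2]]' 35
python3 -c "
from h import *
print(rel([.5875,-.026,.09],quat(-7.5)),rel([.5875,-.026,.026],quat(-7.5)),robot.get_obs()['position'])"
```

```text
time: 18.82
position: [0.5833, -0.0393, 0.25]
tool_rot: [0.464, -0.533, 0.534, -0.464]
ft_force: [-0.2, 0.0, 0.0]
grip_width: 0.0368
[-0.0274  0.32    0.0045 -0.0001 -0.0026  0.    ] [-0.0274  0.448   0.0044 -0.0001 -0.0026  0.    ] [ 0.5833 -0.0393  0.25  ]
```

```bash
python3 -m crank '[[-0.027,0.1,0.0045,0,-0.003,0,-0.2],[-0.027,0.2,0.0045,0,-0.003,0,-0.2],[-0.027,0.28,0.0045,0,-0.003,0,-0.2],[-0.027,0.32,0.0045,0,-0.003,0,-0.2],[-0.027,0.32,0.0045,0,-0.003,0,-0.2],[-0.027,0.32,0.0045,0,-0.003,0,-0.2]]'
python3 - <<'E'
from h import *
T=Ttool();cv2.imwrite('pics/w5.png',vision.camera('wrist'));cv2.imwrite('pics/s5.png',vision.camera('scene'))
print(rel([.5875,-.026,.026],quat(-7.5)))
E
```

```text
time: 19.58
position: [0.5883, -0.0267, 0.0908]
tool_rot: [0.466, -0.531, 0.532, -0.467]
ft_force: [0.7, 0.3, 0.3]
grip_width: 0.0346
[-0.0014  0.1306 -0.0025 -0.0009  0.0002  0.0001]
```

View pics/w5.png

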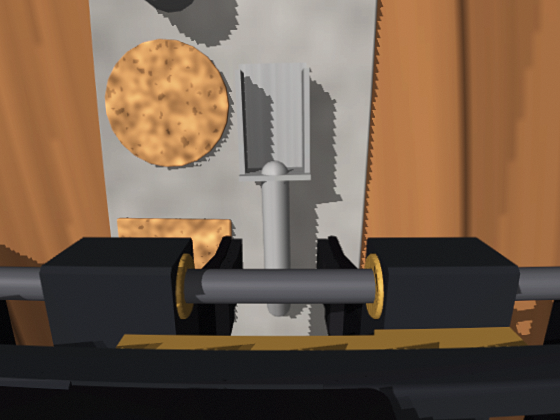

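View pics/s5.png

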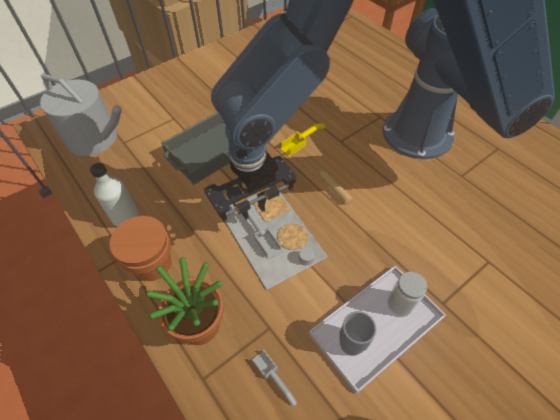

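Handle lies between the fingers (col ~277), scoop undisturbed, pot and jar upright in tray. Descending and gripping.

```bash
python3 -m crank '[[-0.001,0.05,-0.002,0,0,0,-0.2],[-0.001,0.1,-0.002,0,0,0,-0.2],[-0.001,0.125,-0.002,0,0,0,-0.2],[-0.001,0.13,-0.002,0,0,0,-0.2],[-0.001,0.13,-0.002,0,0,0,-0.2]]'
python3 -m crank '[[0,0,0,0,0,0,-0.5],[0,0,0,0,0,0,-0.7],[0,0,0,0,0,0,-1],[0,0,0,0,0,0,-1],[0,0,0,0,0,0,-1]]' 35
```

```text
time: 20.3
position: [0.5871, -0.0261, 0.0256]
tool_rot: [0.466, -0.531, 0.532, -0.467]
ft_force: [0.6, 0.1, 0.9]
grip_width: 0.0349
time: 20.92
position: [0.5865, -0.026, 0.0253]
tool_rot: [0.466, -0.531, 0.532, -0.466]
ft_force: [-0.5, -0.6, 4.6]
grip_width: 0.015
```

```bash
python3 -m crank '[[0,-0.01,0,0,0,0,-1],[0,-0.04,0,0,0,0,-1],[0,-0.1,0,0,0,0,-1],[0,-0.18,0,0,0,0,-1],[0,-0.26,0,0,0,0,-1],[0,-0.34,0,0,0,0,-1],[0,-0.34,0,0,0,0,-1],[0,-0.34,0,0,0,0,-1]]'
python3 - <<'E'
from h import *
cv2.imwrite('pics/w6.png',vision.camera('wrist'));im=vision.camera('scene');crop(im,150,100,350,260,4,'pics/s6.png')
print(robot.get_obs()['moment'],robot.get_obs()['q'])
E
```

```text
time: 21.92
position: [0.5857, -0.0257, 0.1946]
tool_rot: [-0.467, 0.532, -0.531, 0.466]
ft_force: [-0.2, -0.3, -2.5]
grip_width: 0.0152
[ 0.0128 -0.042  -0.0252] [-0.2345  0.5287  1.5745 -0.      1.042  -0.1042]
```

View pics/w6.png

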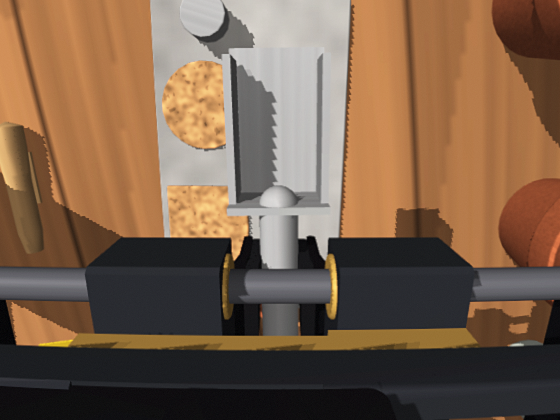

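View pics/s6.png

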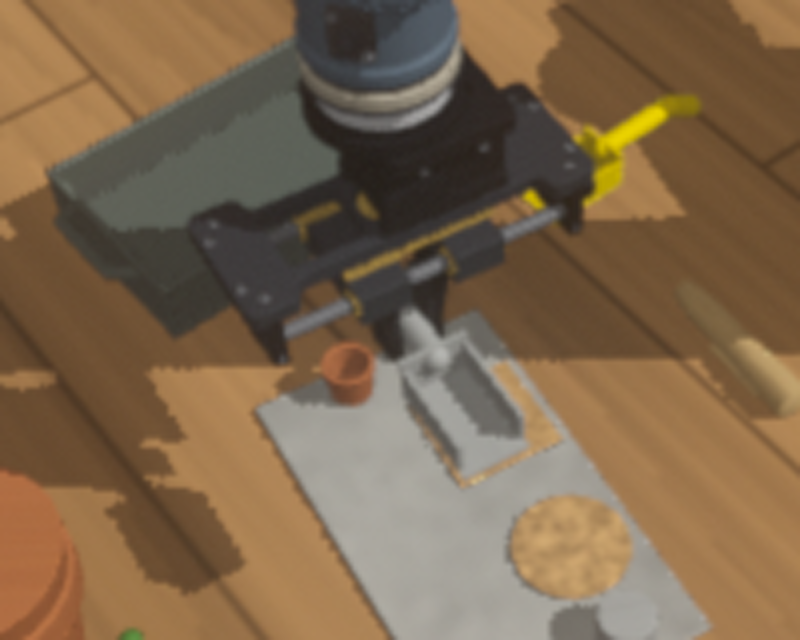

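Run:
```python
from h import *
I=np.eye(4)
for t in (0,5,10,15,20):
    M=R.from_euler('z',t,degrees=True).as_matrix()
    g=np.array([0,-.003,0])
    P=[[-.028,-.008,-.02],[-.028,-.008,.02],[-.093,.022,-.02],[-.093,.022,.02]]
    print(t,[np.round(proj('wrist',g+M@np.array(p),I)) for p in P])
print(rel([.516,-.326,.2],quat(-88)))
```

```text
0 [array([225., 216.]), array([328., 216.]), array([230.,  50.]), array([323.,  50.])]
5 [array([224., 220.]), array([328., 220.]), array([227.,  43.]), array([326.,  43.])]
10 [array([224., 224.]), array([329., 224.]), array([224.,  38.]), array([329.,  38.])]
15 [array([223., 229.]), array([330., 229.]), array([221.,  33.]), array([331.,  33.])]
20 [array([222., 234.]), array([330., 234.]), array([218.,  31.]), array([335.,  30.])]
[ 0.6136 -0.0134 -0.0591  0.001   0.4474  0.0007]
```

```bash
python3 -m crank '[[0.06,-0.04,0,0,0.05,0,-1],[0.13,-0.08,-0.01,0,0.1,0,-1],[0.2,-0.12,-0.02,0,0.15,0,-1],[0.27,-0.14,-0.03,0,0.2,0,-1],[0.34,-0.14,-0.04,0,0.25,0,-1],[0.41,-0.14,-0.05,0,0.3,0,-1],[0.48,-0.14,-0.055,0,0.35,0,-1],[0.55,-0.14,-0.06,0,0.4,0,-1],[0.613,-0.14,-0.06,0,0.447,0,-1],[0.613,-0.14,-0.06,0,0.447,0,-1]]'
python3 - <<'E'
from h import *
robot.get_obs()
import time
T=Ttool();im=vision.camera('wrist');np.save('w7T.npy',T);cv2.imwrite('pics/w7.png',im);print(T[:3,3])
im=vision.camera('top');cv2.imwrite('pics/t7.png',im)
E
```

```text
time: 23.28
position: [0.5159, -0.328, 0.2628]
tool_rot: [-0.013, 0.708, -0.706, 0.011]
ft_force: [-0.2, 1.1, -2.2]
grip_width: 0.0146
[ 0.5159 -0.328   0.2628]
```

View pics/w7.png

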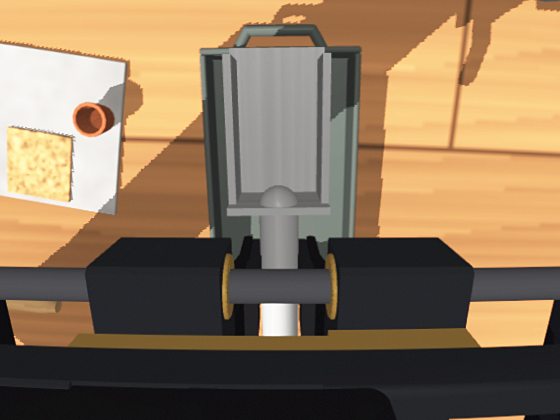

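View pics/t7.png

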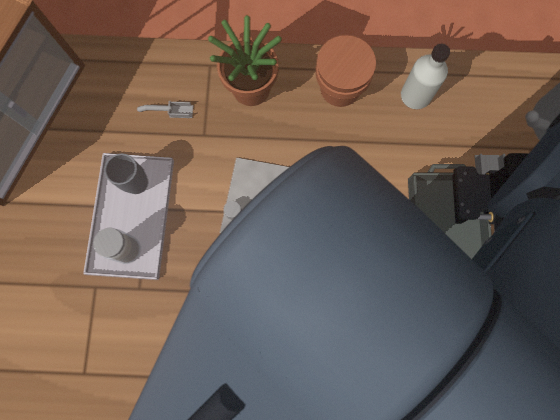

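Run:
```python
from h import *
T=np.load('w7T.npy')
for p in [(200,49),(360,47),(210,235),(355,238)]: print(at('wrist',*p,.05,T))
s=cv2.imread('pics/scene0.png');crop(s,155,100,270,190,6,'pics/trugs.png')
```

```text
[ 0.6344 -0.2505  0.05  ]
[ 0.641  -0.3977  0.05  ]
[ 0.4531 -0.2577  0.05  ]
[ 0.4549 -0.4084  0.05  ]
```

View pics/trugs.png

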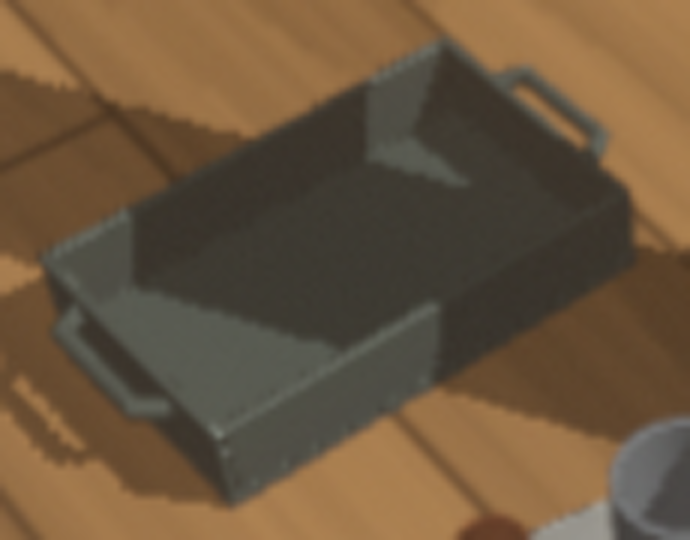

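Run:
```python
from h import *
P=[at('scene',(u+.5)/6+154.5,(v+.5)/6+99.5,.05) for u,v in [(45,257),(447,40),(632,193),(222,437)]]
print(np.array(P)[:,:2],np.mean(P,0),[np.linalg.norm(P[i]-P[i-1]) for i in range(4)])
for a,b in((1,0),(2,3)): 
  d=P[a]-P[b];print(np.degrees(np.arctan2(-d[1],-d[0])))
```

```text
[[ 0.6395 -0.3955]
 [ 0.4062 -0.4051]
 [ 0.3985 -0.2588]
 [ 0.6321 -0.2482]] [ 0.5191 -0.3269  0.05  ] [np.float64(0.14742464811671932), np.float64(0.23357729154220327), np.float64(0.14650530834199277), np.float64(0.2338375159177656)]
2.363944966959981
2.589836863663388
```

```bash
python3 -c "
from h import *
print(rel([.508,-.3275,.26],quat(-87.7)),rel([.508,-.3275,.04],quat(-87.7)))"
```

```text
[ 0.0165  0.0063  0.0038  0.001  -0.0012  0.0008] [ 0.0154  0.4463  0.0052  0.001  -0.0012  0.0008]
```

```bash
python3 -m crank '[[0.016,0.01,0.004,0,0,0,-1],[0.016,0.08,0.004,0,0,0,-1],[0.016,0.16,0.004,0,0,0,-1],[0.016,0.24,0.004,0,0,0,-1],[0.016,0.32,0.004,0,0,0,-1],[0.016,0.38,0.004,0,0,0,-1],[0.016,0.42,0.004,0,0,0,-1],[0.016,0.445,0.004,0,0,0,-1],[0.016,0.445,0.004,0,0,0,-1],[0.016,0.445,0.004,0,0,0,-1]]'
python3 -m crank '[[0,0.01,0,0,0,0,-1],[0,0.02,0,0,0,0,-1],[0,0.02,0,0,0,0,-1]]'
```

```text
time: 24.62
position: [0.5095, -0.3285, 0.0432]
tool_rot: [0.013, -0.707, 0.707, -0.013]
ft_force: [-0.1, -0.3, -1.7]
grip_width: 0.0149
time: 25.0
position: [0.5087, -0.328, 0.032]
tool_rot: [-0.013, 0.707, -0.707, 0.013]
ft_force: [-0.8, 0.7, -1.2]
grip_width: 0.0151
```

```bash
python3 -m crank '[[0,0.004,0,0,0,0,-1],[0,0.008,0,0,0,0,-1],[0,0.008,0,0,0,0,-1]]'
python3 -m crank '[[0,0.002,0,0,0,0,-1],[0,0.004,0,0,0,0,-1],[0,0.004,0,0,0,0,-1]]'
```

```text
time: 25.38
position: [0.5089, -0.3281, 0.0282]
tool_rot: [-0.013, 0.707, -0.707, 0.013]
ft_force: [-0.5, 0.1, -0.9]
grip_width: 0.015
time: 25.75
position: [0.5089, -0.3282, 0.0263]
tool_rot: [-0.013, 0.707, -0.707, 0.013]
ft_force: [-0.3, 0.1, -1.4]
grip_width: 0.0148
```

```bash
python3 -m crank '[[0,0.001,0,0,0,0,-1],[0,0.002,0,0,0,0,-1],[0,0.002,0,0,0,0,-1]]'
python3 -m crank '[[0,0.001,0,0,0,0,-1],[0,0.0015,0,0,0,0,-1],[0,0.0015,0,0,0,0,-1]]'
```

```text
time: 26.12
position: [0.509, -0.3282, 0.0254]
tool_rot: [0.013, -0.707, 0.707, -0.013]
ft_force: [0.4, 1.3, -0.7]
grip_width: 0.0148
time: 26.5
position: [0.509, -0.3282, 0.0253]
tool_rot: [0.013, -0.707, 0.707, -0.013]
ft_force: [-1.1, 1.4, 5.8]
grip_width: 0.0151
```

Contact at the expected height. Open moderately and rise.

```bash
python3 -m crank '[[0,0,0,0,0,0,-0.5],[0,0,0,0,0,0,-0.2],[0,0,0,0,0,0,-0.1],[0,0,0,0,0,0,-0.1],[0,-0.03,0,0,0,0,-0.1],[0,-0.1,0,0,0,0,-0.1],[0,-0.2,0,0,0,0,-0.1],[0,-0.3,0,0,0,0,0.3],[0,-0.4,0,0,0,0,1],[0,-0.44,0,0,0,0,1]]'
python3 - <<'E'
from h import *
print(rel([.455,.337,.26],quat(-8)),rel([.42,-.33,.26],quat(-88)))
cv2.imwrite('pics/w8.png',vision.camera('wrist'));s=vision.camera('scene');crop(s,150,80,330,240,4,'pics/s8.png')
E
```

```text
time: 27.75
position: [0.5102, -0.3292, 0.2497]
tool_rot: [0.011, -0.705, 0.709, -0.015]
ft_force: [-0.9, -0.2, -0.1]
grip_width: 0.0612
[ 0.0617 -0.0284 -1.3355 -0.0027 -0.444  -0.0002] [ 0.1802 -0.0217 -0.0049 -0.0018  0.0005 -0.0017]
```

View pics/w8.png

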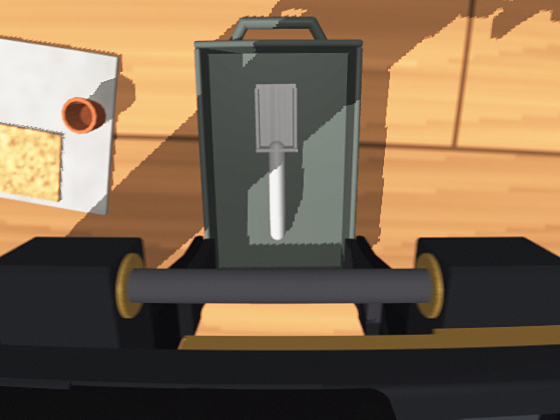

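View pics/s8.png

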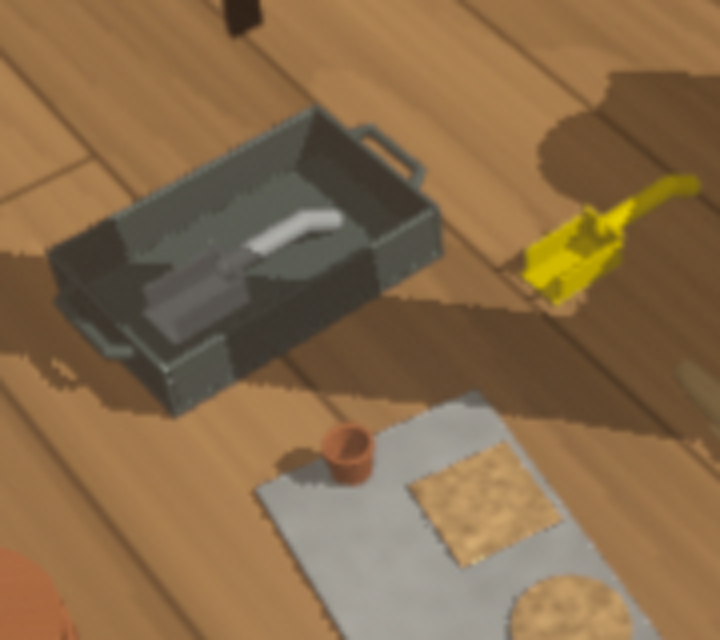

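Scoop lies flat, bowl up, clear of the walls. Now back to the tray for the jar.

```bash
python3 -m crank '[[0.01,-0.03,-0.12,0,-0.05,0,1],[0.02,-0.03,-0.24,0,-0.1,0,1],[0.02,-0.03,-0.36,0,-0.15,0,1],[0.03,-0.03,-0.48,0,-0.2,0,1],[0.03,-0.03,-0.6,0,-0.25,0,1],[0.04,-0.03,-0.72,0,-0.3,0,1],[0.04,-0.03,-0.84,0,-0.36,0,1],[0.05,-0.03,-0.96,0,-0.42,0,1],[0.05,-0.03,-1,0,-0.444,0,1],[0.05,-0.03,-1,0,-0.444,0,1]]' 20
python3 -c "
from h import *
print(rel([.4545,.337,.25],quat(-8)))"
```

```text
time: 29.1
position: [0.4647, 0.1717, 0.2588]
tool_rot: [-0.465, 0.533, -0.533, 0.464]
ft_force: [0.6, -0.4, 0.0]
grip_width: 0.0869
[-0.3247  0.0174 -0.0654  0.0006  0.0008  0.0002]
```

```bash
python3 -m crank '[[-0.1,0.01,-0.02,0,0,0,1],[-0.2,0.01,-0.04,0,0,0,1],[-0.3,0.01,-0.06,0,0,0,1],[-0.325,0.01,-0.065,0,0,0,1],[-0.325,0.06,-0.065,0,0,0,1],[-0.325,0.12,-0.065,0,0,0,1],[-0.325,0.12,-0.065,0,0,0,1],[-0.325,0.12,-0.065,0,0,0,1]]'
python3 - <<'E'
from h import *
print(rel([.4545,.337,.0707],quat(-8)))
T=Ttool();cv2.imwrite('pics/w9.png',vision.camera('wrist'));np.save('w9T.npy',T);print(proj('wrist',[.4545,.337,.114],T))
E
```

```text
time: 30.1
position: [0.4572, 0.3351, 0.2002]
tool_rot: [0.463, -0.534, 0.534, -0.464]
ft_force: [0.4, 0.5, -0.2]
grip_width: 0.0871
[-0.003   0.2591 -0.0061 -0.0002 -0.0006 -0.    ]
[273.0843 211.6099]
```

View pics/w9.png

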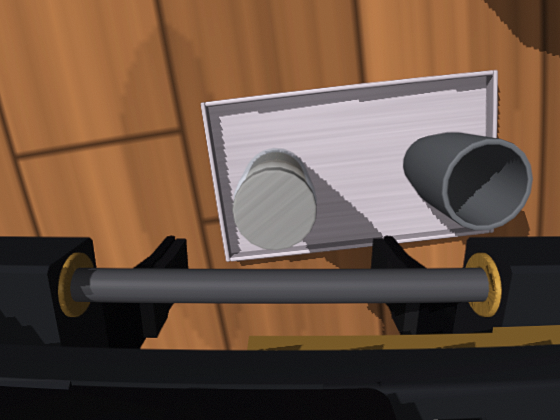

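```bash
python3 -c "
from h import *
T=np.load('w9T.npy');p=at('wrist',274.5,208,.114,T);print(p, at('wrist',486,183,.109,T));print(rel([p[0],p[1],.071],quat(-8)))"
python3 -m crank '[[-0.005,0.08,-0.004,0,0,0,1],[-0.005,0.16,-0.004,0,0,0,1],[-0.005,0.23,-0.004,0,0,0,1],[-0.005,0.257,-0.004,0,0,0,1],[-0.005,0.257,-0.004,0,0,0,1],[-0.005,0.257,-0.004,0,0,0,0.4],[-0.005,0.257,-0.004,0,0,0,-1],[-0.005,0.257,-0.004,0,0,0,-1],[-0.005,0.257,-0.004,0,0,0,-1],[-0.005,0.257,-0.004,0,0,0,-1]]' 20
```

```text
[0.4558 0.3393 0.114 ] [0.5995 0.3351 0.109 ]
[-0.0069  0.2594 -0.0049 -0.0006 -0.0005 -0.0003]
time: 31.4
position: [0.4548, 0.339, 0.0718]
tool_rot: [0.464, -0.534, 0.534, -0.464]
ft_force: [-0.2, -0.1, 5.8]
grip_width: 0.0594
```

```bash
python3 -m crank '[[0,-0.02,0,0,0,0,-1],[0,-0.08,0,0,0,0,-1],[0,-0.15,0,0,0,0,-1],[0,-0.22,0,0,0,0,-1],[0,-0.26,0,0,0,0,-1],[0,-0.26,0,0,0,0,-1],[0,-0.26,0,0,0,0,-1]]'
python3 -c "
from h import *
print(rel([.531,.052,.2],quat(-8)))"
```

```text
time: 32.28
position: [0.4539, 0.3383, 0.2002]
tool_rot: [-0.465, 0.534, -0.534, 0.463]
ft_force: [-0.1, 0.2, -3.4]
grip_width: 0.0593
[ 0.5455  0.0006  0.2325  0.0006 -0.      0.0004]
```

```bash
python3 -m crank '[[0.05,0,0.02,0,0,0,-1],[0.13,0,0.06,0,0,0,-1],[0.23,0,0.1,0,0,0,-1],[0.33,0,0.14,0,0,0,-1],[0.43,0,0.18,0,0,0,-1],[0.5,0,0.21,0,0,0,-1],[0.545,0,0.232,0,0,0,-1],[0.545,0,0.232,0,0,0,-1],[0.545,0,0.232,0,0,0,-1]]'
python3 -m crank '[[0,0.06,0,0,0,0,-1],[0,0.12,0,0,0,0,-1],[0,0.18,0,0,0,0,-1],[0,0.21,0,0,0,0,-1],[0,0.22,0,0,0,0,-1],[0,0.22,0,0,0,0,-1],[0,0.22,0,0,0,0,-1]]'
python3 - <<'E'
from h import *
print(rel([.531,.052,.080],quat(-8)))
T=Ttool();im=vision.camera('wrist');cv2.imwrite('pics/w10.png',im);im=vision.camera('scene');crop(im,200,150,360,290,4.5,'pics/s10.png')
E
```

```text
time: 33.4
position: [0.5305, 0.0533, 0.2]
tool_rot: [-0.464, 0.535, -0.533, 0.463]
ft_force: [0.3, 0.4, -2.2]
grip_width: 0.0598
time: 34.28
position: [0.5324, 0.0527, 0.0921]
tool_rot: [0.463, -0.533, 0.534, -0.464]
ft_force: [0.2, 0.2, -1.9]
grip_width: 0.0594
[ 0.0018  0.0242 -0.0026 -0.0007  0.     -0.    ]
```

View pics/w10.png

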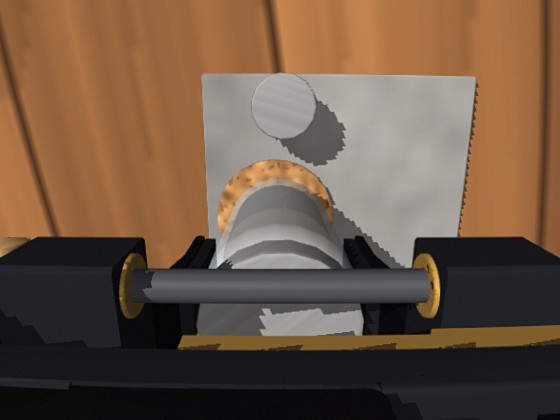

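View pics/s10.png

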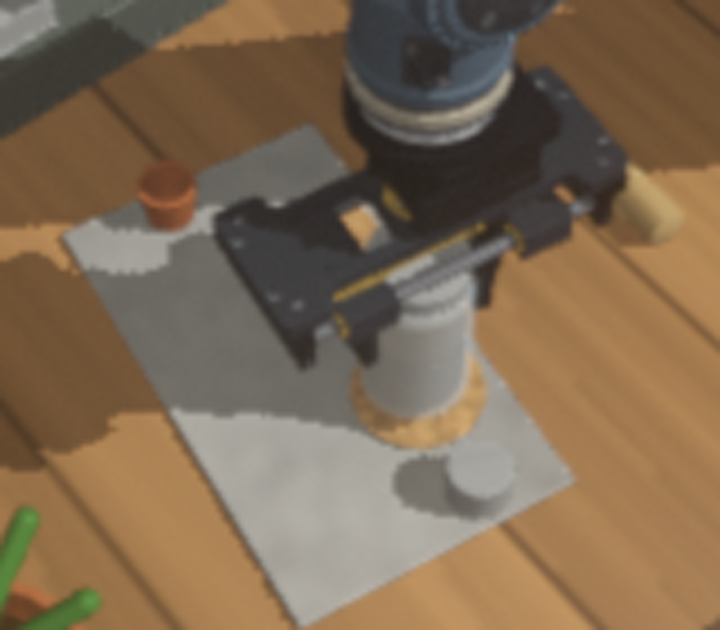

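```bash
python3 -m crank '[[0.001,0.01,-0.002,0,0,0,-1],[0.001,0.02,-0.002,0,0,0,-1],[0.001,0.024,-0.002,0,0,0,-1],[0.001,0.024,-0.002,0,0,0,-1]]'
python3 -m crank '[[0,0.002,0,0,0,0,-1],[0,0.004,0,0,0,0,-1],[0,0.004,0,0,0,0,-1]]'
```

```text
time: 34.88
position: [0.5304, 0.0524, 0.0788]
tool_rot: [-0.464, 0.534, -0.534, 0.464]
ft_force: [-0.4, 0.1, -2.5]
grip_width: 0.0595
time: 35.25
position: [0.5307, 0.0524, 0.0778]
tool_rot: [0.464, -0.534, 0.534, -0.464]
ft_force: [-0.7, 0.3, 4.4]
grip_width: 0.0593
```

Contact. Release, rise, go on to the pot at (0.5995, 0.335).

```bash
python3 -m crank '[[0,0,0,0,0,0,0.5],[0,0,0,0,0,0,0.7],[0,0,0,0,0,0,1],[0,0,0,0,0,0,1],[0,-0.04,0,0,0,0,1],[0,-0.12,0,0,0,0,1],[0,-0.22,0,0,0,0,1],[0,-0.28,0,0,0,0,1],[0,-0.28,0,0,0,0,1]]'
python3 - <<'E'
from h import *
print(rel([.5995,.335,.2],quat(-8)))
T=Ttool();im=vision.camera('wrist');cv2.imwrite('pics/w11.png',im);np.save('w11T.npy',T)
E
```

```text
time: 36.38
position: [0.5323, 0.0523, 0.2196]
tool_rot: [0.462, -0.532, 0.535, -0.465]
ft_force: [0.3, -0.2, 0.2]
grip_width: 0.0871
[-0.5787  0.0397  0.0543 -0.002   0.     -0.0001]
```

View pics/w11.png

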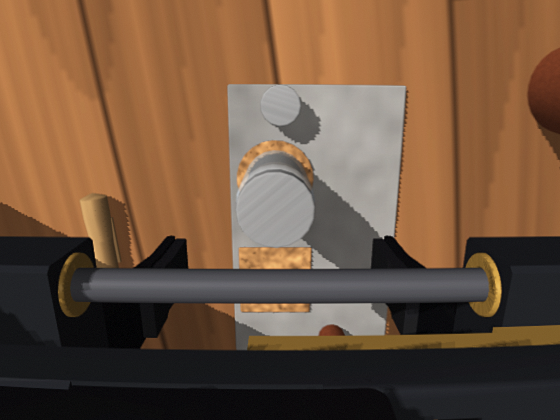

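```bash
python3 -c "
from h import *
T=np.load('w11T.npy');print(at('wrist',275.5,208.5,.12,T), [at('wrist',*p,.01,T) for p in[(236,177),(314,177),(276,140)]])"
python3 -m crank '[[-0.1,0,0.01,0,0,0,1],[-0.2,0,0.02,0,0,0,1],[-0.3,0,0.03,0,0,0,1],[-0.4,0,0.04,0,0,0,1],[-0.5,0,0.05,0,0,0,1],[-0.57,0,0.054,0,0,0,1],[-0.579,0.02,0.054,0,0,0,1],[-0.579,0.04,0.054,0,0,0,1],[-0.579,0.04,0.054,0,0,0,1],[-0.579,0.04,0.054,0,0,0,1]]' 12
python3 - <<'E'
from h import *
T=Ttool();im=vision.camera('wrist');cv2.imwrite('pics/w12.png',im);np.save('w12T.npy',T)
E
```

```text
[0.5313 0.0523 0.12  ] [array([0.4926, 0.0591, 0.01  ]), array([0.5686, 0.0483, 0.01  ]), array([0.5367, 0.0893, 0.01  ])]
time: 37.67
position: [0.5977, 0.334, 0.197]
tool_rot: [-0.464, 0.534, -0.534, 0.463]
ft_force: [0.2, -0.4, -0.0]
grip_width: 0.0869
```

View pics/w12.png

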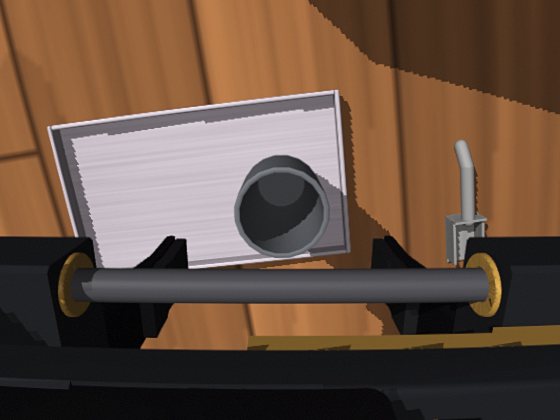

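Jar sits on its mat at (0.531, 0.052), as intended. Pot rim is at (281,212) in the picture, standing in the tray.

```bash
python3 -c "
from h import *
T=np.load('w12T.npy');p=at('wrist',281.5,211.5,.109,T);print(p);print(rel([p[0],p[1],.0765],quat(-8)),rel([.5995,.335,.0765],quat(-8)))"
```

```text
[0.6003 0.3347 0.109 ]
[-0.0016  0.2419  0.0044 -0.0001 -0.0005  0.    ] [-0.002   0.2419  0.0027 -0.0001 -0.0005  0.    ]
```

```bash
python3 -m crank '[[-0.002,0.08,0.003,0,0,0,1],[-0.002,0.16,0.003,0,0,0,1],[-0.002,0.22,0.003,0,0,0,1],[-0.002,0.24,0.003,0,0,0,1],[-0.002,0.24,0.003,0,0,0,1],[-0.002,0.24,0.003,0,0,0,0.4],[-0.002,0.24,0.003,0,0,0,-1],[-0.002,0.24,0.003,0,0,0,-1],[-0.002,0.24,0.003,0,0,0,-1],[-0.002,0.24,0.003,0,0,0,-1]]' 12
python3 -m crank '[[0,-0.02,0,0,0,0,-1],[0,-0.08,0,0,0,0,-1],[0,-0.15,0,0,0,0,-1],[0,-0.22,0,0,0,0,-1],[0,-0.29,0,0,0,0,-1],[0,-0.36,0,0,0,0,-1],[0,-0.38,0,0,0,0,-1],[0,-0.38,0,0,0,0,-1]]'
python3 -c "
from h import *
print(rel([.5156,-.057,.265],quat(-8)))"
```

```text
time: 38.98
position: [0.5997, 0.3363, 0.0781]
tool_rot: [0.463, -0.534, 0.534, -0.464]
ft_force: [-0.7, -0.6, 3.9]
grip_width: 0.0639
time: 39.98
position: [0.599, 0.336, 0.267]
tool_rot: [0.464, -0.534, 0.534, -0.464]
ft_force: [0.0, 0.6, -2.0]
grip_width: 0.0644
[ 0.8015  0.004  -0.0558 -0.     -0.      0.    ]
```

```bash
python3 -m crank '[[0.06,0,-0.005,0,0,0,-1],[0.16,0,-0.01,0,0,0,-1],[0.26,0,-0.02,0,0,0,-1],[0.36,0,-0.03,0,0,0,-1],[0.46,0,-0.035,0,0,0,-1],[0.56,0,-0.04,0,0,0,-1],[0.66,0,-0.05,0,0,0,-1],[0.75,0,-0.055,0,0,0,-1],[0.802,0,-0.056,0,0,0,-1],[0.802,0,-0.056,0,0,0,-1]]'
python3 -m crank '[[0,0.06,0,0,0,0,-1],[0,0.14,0,0,0,0,-1],[0,0.22,0,0,0,0,-1],[0,0.28,0,0,0,0,-1],[0,0.32,0,0,0,0,-1],[0,0.33,0,0,0,0,-1],[0,0.33,0,0,0,0,-1],[0,0.33,0,0,0,0,-1]]'
python3 - <<'E'
from h import *
print(rel([.5156,-.057,.085],quat(-8)))
im=vision.camera('wrist');cv2.imwrite('pics/w13.png',im)
E
```

```text
time: 41.22
position: [0.5144, -0.0585, 0.2653]
tool_rot: [-0.464, 0.536, -0.533, 0.462]
ft_force: [-0.7, 0.4, -1.0]
grip_width: 0.0644
time: 42.22
position: [0.5163, -0.057, 0.1028]
tool_rot: [0.464, -0.533, 0.534, -0.464]
ft_force: [0.1, -0.3, -0.4]
grip_width: 0.0644
[ 0.0002  0.0357 -0.0013 -0.0005  0.0001  0.0001]
```

View pics/w13.png

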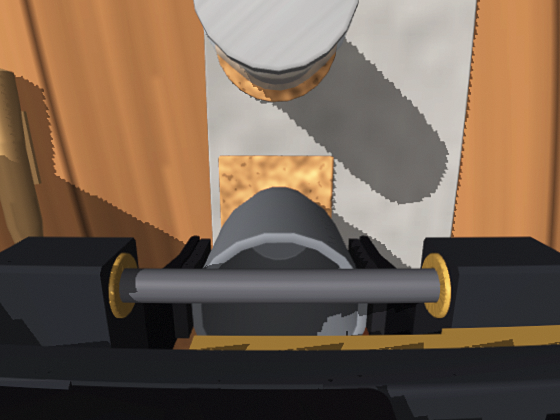

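```bash
python3 -m crank '[[-0.001,0.012,-0.001,0,0,0,-1],[-0.001,0.024,-0.001,0,0,0,-1],[-0.001,0.034,-0.001,0,0,0,-1],[-0.001,0.034,-0.001,0,0,0,-1],[-0.001,0.034,-0.001,0,0,0,-1]]'
python3 -m crank '[[0,0.002,0,0,0,0,-1],[0,0.004,0,0,0,0,-1],[0,0.004,0,0,0,0,-1]]'
```

```text
time: 42.9
position: [0.5153, -0.0566, 0.085]
tool_rot: [-0.464, 0.534, -0.534, 0.464]
ft_force: [0.1, 0.5, -1.4]
grip_width: 0.0646
time: 43.28
position: [0.5154, -0.0566, 0.084]
tool_rot: [0.464, -0.533, 0.534, -0.464]
ft_force: [-2.1, 0.1, 5.5]
grip_width: 0.0642
```

```bash
python3 -m crank '[[0,0,0,0,0,0,0.55],[0,0,0,0,0,0,0.7],[0,0,0,0,0,0,1],[0,0,0,0,0,0,1],[0,-0.04,0,0,0,0,1],[0,-0.12,0,0,0,0,1],[0,-0.22,0,0,0,0,1],[0,-0.32,0,0,0,0,1],[0,-0.4,0,0,0,0,1],[0,-0.4,0,0,0,0,1]]'
python3 -m crank '[[0,-0.1,0,0,0,0,1],[0,-0.1,0,0,0,0,1],[0,-0.1,0,0,0,0,1],[0,-0.1,0,0,0,0,1]]'
python3 - <<'E'
from h import *
T=Ttool();im=vision.camera('wrist');crop(im,170,20,400,270,2.4,'pics/w14.png');np.save('w14T.npy',T)
cv2.imwrite('pics/s14.png',vision.camera('scene'))
E
```

```text
time: 44.52
position: [0.5172, -0.0571, 0.2866]
tool_rot: [0.462, -0.531, 0.536, -0.465]
ft_force: [0.6, -0.0, -0.3]
grip_width: 0.0868
time: 45.02
position: [0.5142, -0.0562, 0.3312]
tool_rot: [-0.465, 0.535, -0.532, 0.463]
ft_force: [0.7, 0.4, 0.7]
grip_width: 0.0871
```

View pics/w14.png

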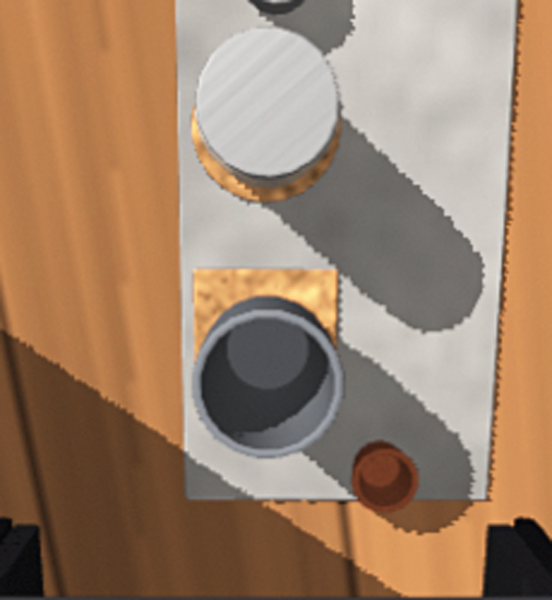

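View pics/s14.png

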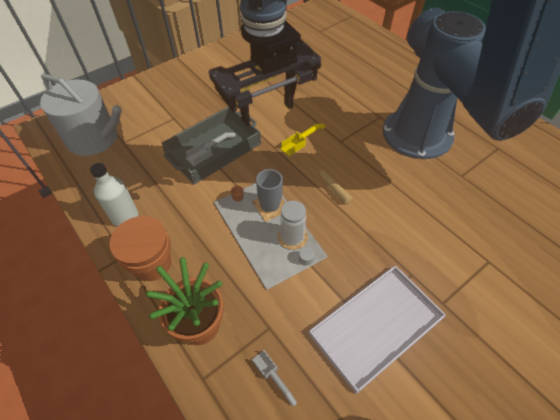

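Run:
```python
from h import *
T=np.load('w14T.npy')
def w(u,v,z): return at('wrist',(u+.5)/2.4+169.5,(v+.5)/2.4+19.5,z,T)
print('pot',w(268,383,.115),'mat',w(193,269,.01),w(336,269,.01),'jar',w(268,102,.12),'jarmat',[w(*p,.01) for p in[(192,125),(341,125),(266,203)]],'cup',w(385,474,.036))
e=(w(193,269,.01)+w(336,269,.01))/2;print('mat c',e-.038*np.array([.139,.99,0]))
```

```text
pot [ 0.5161 -0.0588  0.115 ] mat [ 0.4829 -0.0139  0.01  ] [ 0.5568 -0.0242  0.01  ] jar [0.5314 0.0512 0.12  ] jarmat [array([0.4937, 0.0573, 0.01  ]), array([0.568 , 0.0468, 0.01  ]), array([0.5253, 0.014 , 0.01  ])] cup [ 0.5679 -0.1305  0.036 ]
mat c [ 0.5146 -0.0567  0.01  ]
```

```bash
python3 -c "
from rig import robot
print(robot.get_obs()['time'],robot.get_obs()['ft_force']);print(robot.hand_in())"
```

```text
45.125 [0.71296629 0.39685526 0.17195252]
the job is handed in; nothing more can be done
None
```

The job is done and handed in at about 45 s of the 128 s allowed, in the order you asked. I moved the pot and then the jar upright into the tray and laid the scoop in the trug. Then I stood the jar back on the round mat and the pot on the square one.

What the last checks showed:
- **Jar:** upright, about 1 mm from the centre of its mat.
- **Pot:** upright, about 2–3 mm from the centre of its mat at the rim, which is about the calibration error of the cameras.
- **Scoop:** flat on the trug floor with the bowl upward, clear of the walls.
- **Clay cup:** its position agrees with the first measurements within a few millimetres.
- **Tin:** only checked by eye; it looks unmoved and was not re-measured at the end.
- **Forces and contact:** wrist forces read under 6 N throughout, and the gripper was open and well above everything at hand-in.

One disagreement: early on, the top camera placed the pot and jar about 3–7 mm nearer the robot than the other two cameras did. I used the scene and wrist cameras, which agreed with each other, for the pot, jar, mats and scoop.

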